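# Hold the stripe stencil over the freshly glazed cake

### The job

The small glazed cake is ready to be dusted with stripes. Take the metal cover off it and stand the cover flat on the table beside the cake board, then pick up the oblong slotted stencil by its handle, carry it over the top of the biscuit rack without touching the rack, and hold it level about one centimetre above the cake, centred and lined up lengthwise with it, never touching the wet glaze. Finish while still holding it there, without letting go; leave the cake and the other things on the table where they are.

Things in the scene. Friction and masses are not known exactly. Their poses are not given: they have to be found in the camera images.
- cake: Oblong cake on a wooden board, loose (about 0.8 kg). Origin at the centre of the board's underside, on the table; x along the length. Board 150 x 110 x 8 mm; the cake stands centred on it, 100 (x) x 60 (y) x 45 mm, with pale glaze on top, which is 53 mm above the table. It stands left or right of the rack. At the start the cover hides the cake.
- cake_top (a point): Centre of the cake's glazed top face, 53 mm above the table; x along the cake's 100 mm length, y along its 60 mm width, z up.
- cover_grip (a point): Middle of the grip bar of the cover's dark arch handle, 107 mm above the cover's lower rim. The handle: a bar along x, 80 mm long, 12 mm wide, 10 mm high, on a leg at each end, open underneath over 60 mm; the bar's underside is 32 mm above the cover's top.
- cover_base (a point): Centre of the cover's lower rim, in the plane on which it stands; z up.
- cover: Loose upturned aluminium box, open underneath, about 0.3 kg, outside 130 (x) x 90 (y) x 70 mm, walls and top 4 mm, plus the handle. It stands on the cake board around the cake with about 10 mm of room all round. Origin and axes as cover_base.
- stencil_grip (a point): Middle of the grip bar of the oblong stencil's arch handle, 41 mm above the stencil's underside. The handle, over the plate's middle: a bar along x, 80 mm long, 12 mm wide, 10 mm high, on a leg at each end, open underneath over 60 mm; the bar's underside is 32 mm above the plate's top.
- stencil_under (a point): Centre of the stencil's underside; x along its 120 mm length, z up.
- stencil: Oblong stencil, loose: flat dark steel plate 120 (x) x 80 (y) x 4 mm with six cross slots, plus the handle, about 0.12 kg, lying on the table on the other side of the rack from the cake. Both ways round are alike. Origin and axes as stencil_under.
- rack: Steel trough on feet filled with a row of biscuits standing on edge, fixed, between the cake and the stencil: 420 (x) x 84 (y) mm, 135 mm high to the top of the biscuits. Origin at the centre of its underside, x along its length, which runs away from the robot.
- round_stencil: Bystander: round wheel-shaped stencil, 110 mm across, 4 mm thick, with an upright knob 36 mm high. Origin at the centre of its underside.
- bowl: Bystander: white bowl, 110 mm across, 50 mm high. Origin at the centre of its underside.
- shaker: Bystander: metal shaker tin, 66 mm across, 99 mm high. Origin at the centre of its underside.
- biscuits: Bystander: stack of biscuits, 64 mm across, 48 mm high. Origin at the centre of its underside.
Things that resemble listed ones, but are neither listed nor needed, are in the scene too. Leave any blue look-alike of the stencil alone. What is shaped like the cover but red is not meant.

How it is judged (in metres and radians):
On the way, in this order (a step that is already met when the one before it is completed fails the run):
1. the cover stands flat on the table beside the cake board, let go (height (world z) of cover_base below 0.006 m and angle between cover_base's own z axis and vertical below 0.06 rad and horizontal distance between cover_base and cake_top above 0.1 m and contact force between cover and cake below 0.1 N and contact force between cover and the fingers below 0.1 N and linear speed of cover below 0.02 m/s), for 0.2 s.
2. the stencil is carried over the top of the biscuit rack (y of stencil_under in the frame of rack between -0.06 and 0.06 m and x of stencil_under in the frame of rack between -0.22 and 0.22 m and height (world z) of stencil_under above 0.135 m), for 0.02 s.
At the end, for the whole second after the job is handed in: Cover flat on the table clear of the cake board; fingers still hold the oblong stencil, still and level (0.08 rad), underside 4 to 18 mm above the glaze, centre within 8 mm and length within 0.1 rad of the cake's, touching neither cake, cover nor rack (height (world z) of cover_base below 0.006 m and angle between cover_base's own z axis and vertical below 0.06 rad and horizontal distance between cover_base and cake_top above 0.1 m and contact force between cover and cake below 0.1 N and z of stencil_under in the frame of cake_top between 0.004 and 0.018 m and horizontal distance between stencil_under and cake_top below 0.008 m and angle between the x axis of stencil_under and the x axis of cake_top, either way round below 0.1 rad and angle between stencil_under's own z axis and vertical below 0.08 rad and linear speed of stencil below 0.02 m/s and angular speed of stencil below 0.1 rad/s and contact force between stencil and the fingers above 1 N and contact force between stencil and cake below 0.05 N and contact force between stencil and cover below 0.05 N and contact force between stencil and rack below 0.05 N); the arm keeps its last pose, push and grip.
It fails at once if the stencil touches the cake (contact force between stencil and cake above 0.3 N).
It fails at once if the fingers touch the cake (contact force between the fingers and cake above 1 N).
It fails at once if the rack is touched (contact force between rack and anything else above 1.5 N).
It fails at once if the cake is moved from its place (distance of cake_top from where it was at the start of the episode above 0.015 m).
It fails at once if a bystander is moved (distance of any of round_stencil, bowl, shaker, biscuits from where it was at the start of the episode above 0.015 m).
It also fails if it takes over 67 s, if anything falls off the work surface, if the arm or the gripper's body presses on something with over 40 N, if the wrist force passes 120 N, or if a joint passes its speed limit or range.

### The arm

A 6-joint arm with a two-finger parallel gripper is mounted at the origin on the work surface. World frame = base frame: x ahead of the robot, y to its left, z up, the work surface at z = 0. Lengths are in mm, angles in degrees, forces in N, time in s.
With the tool pointing down it reaches from about 275 to 1000 mm from the base axis. Payload 8.4 kg.
Tool frame: the origin (TCP) lies between the finger pads; the fingertips stand 8 mm ahead of it and the grasp point (between the pads) lies 11 mm behind it; z points along the fingers, y is the direction in which the jaws open and shut (so a half turn about z gives the same grasp; the last joint's range is limited). The gripper opens to 85 mm and grips with 20 to 120 N. Pads are 22 mm wide; open, the fingers measure 114 mm over their backs; the gripper's body (76 mm by 85 mm) begins 54 mm behind the grasp point. The pads swing forward as they close: fully open they stand 13 mm farther back than shut.
Start: joints at [-72.903, 20.225, 93.587, -0, 66.188, -0.138], TCP at [185.176, -596.94, 239.281] pointing down, gripper open.
Joint ranges: [-150.9, 150.9], [-52.94, 120.26], [3.33, 152.33], [-74.26, 254.26], [0, 154.13], [-172.89, 172.89]. Speed limits (degrees/s): [127.2, 127.2, 159.86, 180, 180, 180].

### API

Orientations are given as a 3x3 rotation matrix whose columns are the frame's x, y, z axes.
In Python, from plant import telemetry, viewer, bot gives the robot as it stands. The module is installed in compiled form; this text tells all that it offers.
- The arm moves only by the tool send_rows, never from a script. Its argument "motion" is a list of rows, each a list of 3 entries, a list of its own where there are three numbers: the turn, a rotation vector about the tool's x, y, z in rad, then the shift along the tool's x, y, z in mm, then the finger opening in mm, from 0 to 85.4. A call has exactly 10 rows; each row shifts and turns the pose as measured when the row begins, along the tool's axes as they then stand; what a row does not reach is not made up. A row lasts 1/10 s, in which the tool goes at most 50 mm and 8.59 degrees, less where a joint would pass 70% of its speed; a pose out of reach is approached as far as the arm can. A call is refused whole if a number of a shift passes 50 or a number of a turn 0.15, either way. A call with a gripper value outside its range is refused whole. The fingers move at their own pace and stop on an object; "squeeze" is the grip in N (left out, the last holds). Time passes only in rows, so rows that do not move let the fingers close, or fill a call up. It gives the time, the measured TCP pose, the force and the opening at its end, in the units of the state.
- telemetry.sense(): the state, without advancing time (a new reading comes with each control period).
- viewer.camera(name): name is "side" or "top" or "wrist"; returns (picture, depth): 384x512x3 uint8, red, green, blue; 384x512 float32, mm along the optical axis (not along the pixel's ray), 0 where there is no reading.
- viewer.camera_model(name): a dict with "vertical_fov" (degrees; the focal length in pixels is half the picture's height over the tangent of half this angle, whatever the lens; pixels are square), "cx", "cy" (the principal point, pixels), "k1" (the pictures are not rectified: a ray, as slopes to the right and down, at radius r is drawn at 1 + k1 r^2 times it, then the intrinsics apply), "R" (3x3) and "t" (3): a world point X has camera coordinates R X + t. Camera axes: x right, y down, z forward; pixel columns grow to the right and rows downward; lengths in mm; the calibration is good to about 2 mm. A picture is of the moment at which its call begins: read the wrist's pose just before it. camera_model takes no time and is no camera call; for the wrist camera it gives the pose at the moment of the call.
- bot.hand_in(): hands the job in, once; it reports no verdict.
The state is a dict: "t": time; "qpos": joint angles; "joint_velocities": joint speeds; "joint_efforts": joint torques, N m; "tcp_pos": TCP position; "tool_rot": TCP orientation; "contact_force": force on the tool from outside, world axes, zero at the start; "torque": the same for the moment, N m; "gripper_width": opening from 0.0 (shut) to 1.0 (fully open).
Only numpy, scipy, OpenCV 4.12 (cv2) and the standard library are available. Lean on these libraries where they do the work, as an engineer would, in place of code of your own. Each camera call takes 0.05 s, during which the arm holds its last target. There are 200 camera calls.

## Working session

There is one attempt and no reset: what is moved stays moved. The work goes in short steps, Python scripts to look and compute and a tool call to move; the robot and the scene stay as the last step left them, time stands still between calls to the robot, and variables do not carry over. Pictures are saved under pics/ and viewed, about 8 in all and at most 12, crops included, and the job is handed in when it is done.

Besides the shell and the picture viewer there is one more tool, called after "Call:" as name([rows], argument=value, ...), one row to a line, values as JSON. send_rows: Moves the arm, as the interface text tells. Its arguments: {"type":"object","properties":{"motion":{"type":"array","items":{"type":"array"}},"squeeze":{"type":"number"}},"required":["motion"]}

```bash
mkdir -p pics; cat > h.py <<'E'
import numpy as np, cv2
from plant import telemetry, viewer, bot
def cam(n):
    m=viewer.camera_model(n); p,d=viewer.camera(n); return p,d,m
def K(m,h=384):
    f=h/2/np.tan(np.radians(m["vertical_fov"])/2); return f
def rays(m,uv):
    uv=np.asarray(uv,float).reshape(-1,2); f=K(m)
    y=(uv-[m["cx"],m["cy"]])/f; x=y.copy()
    for _ in range(20): x=y/(1+m["k1"]*(x**2).sum(1,keepdims=True))
    return x
def onplane(m,uv,z):
    x=rays(m,uv); R=np.array(m["R"]);t=np.array(m["t"]).ravel()
    d=np.c_[x,np.ones(len(x))]@R; c=-R.T@t
    return c+d*((z-c[2])/d[:,2])[:,None]
def cloud(m,d):
    v,u=np.mgrid[0:384,0:512]; x=rays(m,np.c_[u.ravel(),v.ravel()])
    R=np.array(m["R"]);t=np.array(m["t"]).ravel(); z=d.ravel()[:,None]
    return ((np.c_[x,np.ones(len(x))]*z-t)@R).reshape(384,512,3)
def proj(m,X):
    R=np.array(m["R"]);t=np.array(m["t"]).ravel(); c=np.atleast_2d(X)@R.T+t
    x=c[:,:2]/c[:,2:]; x=x*(1+m["k1"]*(x**2).sum(1,keepdims=True)); return x*K(m)+[m["cx"],m["cy"]]
def save(n,p): cv2.imwrite(f"pics/{n}.png",p[:,:,::-1])
E
python3 - <<'E'
from h import *
ps=[]
for n in("top","side"):
    p,d,m=cam(n); ps.append(p); np.savez(n+".npz",p=p,d=d,P=cloud(m,d)); print(n,m["vertical_fov"],(-np.array(m["R"]).T@np.array(m["t"]).ravel()).round())
save("top",cv2.resize(ps[0],(800,600))); save("side",ps[1])
print(telemetry.sense())
E
```

```text
top 55.16007556025788 [ 392.  -16. 1135.]
side 50.00675689314458 [107. 808. 852.]
{'t': 0.1, 'qpos': array([-7.29035554e+01,  2.02597671e+01,  9.36241060e+01, -3.18010361e-04,
        6.61878564e+01, -1.36165310e-01]), 'joint_velocities': array([ 0.08965944, -0.03190303, -0.14599342, -0.03369612,  0.03434647,
       -0.08461974]), 'joint_efforts': array([-7.42988977e-04, -6.06359339e+01, -3.42818534e+01, -8.24012022e-05,
        3.98385964e-03,  1.24586199e-05]), 'tcp_pos': array([ 185.04889733, -596.54709156,  238.62842883]), 'tool_rot': array([[ 9.55109240e-01,  2.96253609e-01, -3.72893303e-04],
       [ 2.96253844e-01, -9.55108492e-01,  1.19510359e-03],
       [-2.09980826e-06, -1.25192556e-03, -9.99999216e-01]]), 'contact_force': array([-0.73706067,  0.21012914, -0.38262881]), 'torque': array([0.0089972 , 0.0034314 , 0.01414612]), 'gripper_width': 0.9984731175924688}
```

View pics/top.png

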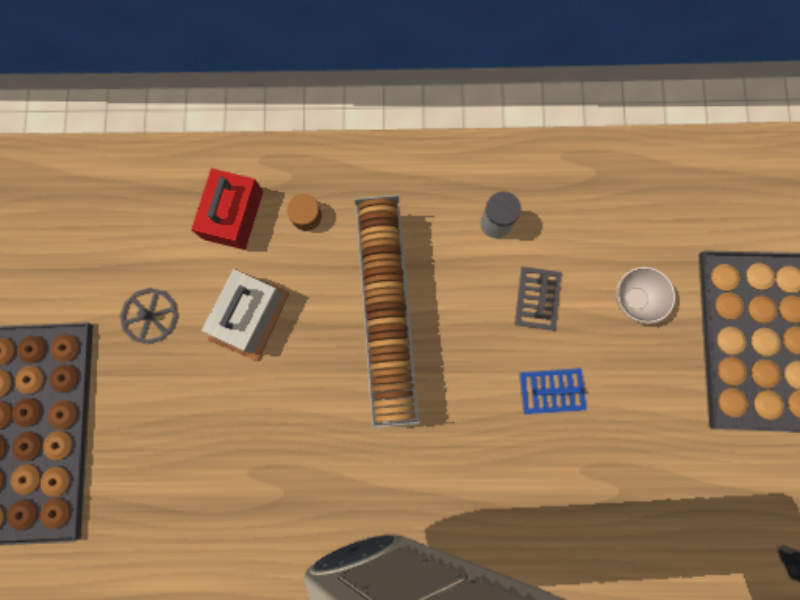

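View pics/side.png

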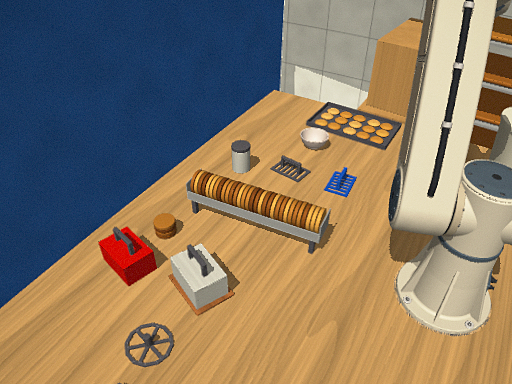

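The top view shows the metal cover at about (240,312), on its board and turned. The dark oblong stencil is at (539,298), the rack is between them at (385,310), and the blue and red look-alikes are separate from both. Next I'll measure.

```bash
cat >> h.py <<'E'
def rect(name,Q):
    (c,s,a)=cv2.minAreaRect(Q[:,:2].astype(np.float32))
    b=cv2.boxPoints((c,s,a)); e=b[1]-b[0]; g=b[2]-b[1]; l=e if np.hypot(*e)>np.hypot(*g) else g
    print(name,len(Q),"c",np.round(c,1),"size",np.round(sorted(s),1),"yaw %.1f"%(np.degrees(np.arctan2(l[1],l[0]))%180),"z %.1f"%np.median(Q[:,2]))
E
python3 - <<'E'
from h import *
T=np.load("top.npz");P=T["P"];p=T["p"].astype(int)
def reg(u0,u1,v0,v1):
    m=np.zeros((384,512),bool); m[int(v0/1.5625):int(v1/1.5625),int(u0/1.5625):int(u1/1.5625)]=1; return m
z=P[...,2]
C=reg(190,300,262,365)
print(np.percentile(z[C],[1,10,50,90,99]))
rect("covertop",P[C&(abs(z-78)<6)]); rect("coverbar",P[C&(z>110)&(z<130)])
S=reg(505,575,255,340); dark=p.max(2)<110
print(np.percentile(z[S],[1,50,90,95,99]))
rect("stbar",P[S&(z>36)&(z<56)])
v,u=np.where(S&dark); m=viewer.camera_model("top")
rect("stplate",onplane(m,np.c_[u,v],4)[z[v,u]<15])
R=reg(340,430,190,430)
rect("rack",P[R&(z>90)]);print(np.percentile(z[R],[99,99.9]))
# board corners
hsv=cv2.cvtColor(T["p"],cv2.COLOR_RGB2HSV)
for n,b in dict(red=(190,265,165,250),shaker=(478,525,190,240),bis=(285,323,193,232),bowl=(615,680,265,328),wheel=(118,180,285,345),blue=(515,590,365,416)).items():
    Q=P[reg(*b)]; Q=Q[Q[:,2]>(25 if n not in("wheel","blue") else 2.5)]; rect(n,Q)
E
```

```text
[ -5.16747987  -2.58548624   1.70309968  78.89221369 119.64601933]
covertop 1196 c [560.2 294.9] size [ 91.2 129.5] yaw 154.8 z 77.4
coverbar 140 c [560.1 295.7] size [13.2 78.9] yaw 154.8 z 118.2
[-5.49735691  0.11617959  5.34647858 39.65092062 46.90311399]
stbar 118 c [ 587.9 -280.1] size [12.6 79.7] yaw 171.4 z 44.4
stplate 603 c [ 586.6 -281.8] size [ 79.3 119.3] yaw 170.9 z 4.0
rack 3579 c [556.5  20.9] size [ 82. 420.] yaw 4.4 z 122.9
[ 132.06799301 1134.6079711 ]
red 1483 c [631.  161.5] size [154.6 574.5] yaw 51.6 z 68.9
shaker 519 c [ 583.2 -113.7] size [ 64.2 429.5] yaw 151.5 z 96.8
bis 355 c [599.6  80.3] size [ 62.  453.1] yaw 32.6 z 46.1
bowl 462 c [ 522.1 -262.9] size [107.4 548.2] yaw 106.7 z 41.7
wheel 471 c [517.2 270. ] size [131.1 610. ] yaw 78.5 z 4.4
blue 594 c [ 408.8 -192.4] size [ 95.6 353. ] yaw 89.7 z 4.4
```

```bash
cat > plan.py <<'E'
import sys; from h import *
# plan.py x y z yaw width [rows] : nominal tool-axis rows to the target
def plan(x,y,z,yaw,w,n=None):
    s=telemetry.sense(); p=s["tcp_pos"]; R=s["tool_rot"]
    y0=np.arctan2(R[1,0],R[0,0]); dy=(np.radians(yaw)-y0+np.pi)%(2*np.pi)-np.pi
    D=np.array([x,y,z])-p; n=n or int(np.ceil(max(np.abs(D).max()/44,np.linalg.norm(D)/46,abs(dy)/.14,1)))
    print("t %.1f"%s["t"],"pos",p.round(1),"yaw %.1f"%np.degrees(y0),"tilt %.2f"%np.degrees(np.arccos(-R[2,2])),"q",s["qpos"].round(0),"w %.2f"%s["gripper_width"],"F",s["contact_force"].round(1),"rows",n)
    print("D tool",(R.T@D).round(1))
    for i in range(n):
        a=y0+dy*i/n; T=np.array([[np.cos(a),np.sin(a),0],[np.sin(a),-np.cos(a),0],[0,0,-1]])
        print([[0,0,round(-dy/n,3)],list(map(float,(T.T@D/n).round(0 if n>3 else 1))),w],end=",")
    print()
plan(*map(float,sys.argv[1:6]),*map(int,sys.argv[6:]))
E
python3 plan.py 560 295 260 154.8 85
```

```text
t 0.1 pos [ 185.  -596.5  238.6] yaw 17.2 tilt 0.07 q [-73.  20.  94.  -0.  66.  -0.] w 1.00 F [-0.7  0.2 -0.4] rows 22
D tool [ 622.2 -740.5  -20.4]
[[0, 0, np.float64(-0.109)], [28.0, -34.0, -1.0], 85.0],[[0, 0, np.float64(-0.109)], [32.0, -30.0, -1.0], 85.0],[[0, 0, np.float64(-0.109)], [35.0, -27.0, -1.0], 85.0],[[0, 0, np.float64(-0.109)], [38.0, -23.0, -1.0], 85.0],[[0, 0, np.float64(-0.109)], [40.0, -19.0, -1.0], 85.0],[[0, 0, np.float64(-0.109)], [42.0, -14.0, -1.0], 85.0],[[0, 0, np.float64(-0.109)], [43.0, -9.0, -1.0], 85.0],[[0, 0, np.float64(-0.109)], [44.0, -5.0, -1.0], 85.0],[[0, 0, np.float64(-0.109)], [44.0, 0.0, -1.0], 85.0],[[0, 0, np.float64(-0.109)], [44.0, 5.0, -1.0], 85.0],[[0, 0, np.float64(-0.109)], [43.0, 10.0, -1.0], 85.0],[[0, 0, np.float64(-0.109)], [42.0, 14.0, -1.0], 85.0],[[0, 0, np.float64(-0.109)], [40.0, 19.0, -1.0], 85.0],[[0, 0, np.float64(-0.109)], [38.0, 23.0, -1.0], 85.0],[[0, 0, np.float64(-0.109)], [35.0, 27.0, -1.0], 85.0],[[0, 0, np.float64(-0.109)], [32.0, 30.0, -1.0], 85.0],[[0, 0, np.float64(-0.109)], [28.0, 34.0, -1.0], 85.0],[[0, 0, np.float64(-0.109)], [24.0, 37.0, -1.0], 85.0],[[0, 0, np.float64(-0.109)], [20.0, 39.0, -1.0], 85.0],[[0, 0, np.float64(-0.109)], [16.0, 41.0, -1.0], 85.0],[[0, 0, np.float64(-0.109)], [11.0, 42.0, -1.0], 85.0],[[0, 0, np.float64(-0.109)], [7.0, 43.0, -1.0], 85.0],
```

Call:
send_rows([
  [[0,0,-0.109],[28,-34,-5],85],
  [[0,0,-0.109],[32,-30,-5],85],
  [[0,0,-0.109],[35,-27,-5],85],
  [[0,0,-0.109],[38,-23,-5],85],
  [[0,0,-0.109],[40,-19,-5],85],
  [[0,0,-0.109],[42,-14,-5],85],
  [[0,0,-0.109],[43,-9,-5],85],
  [[0,0,-0.109],[44,-5,-5],85],
  [[0,0,-0.109],[44,0,-5],85],
  [[0,0,-0.109],[44,5,-5],85],
])

```text
t: 1.1
tcp_pos: [351.4, -175.2, 287.0]
tool_rot: [[0.146, 0.989, -0.002], [0.989, -0.146, 0.005], [0.004, -0.003, -1.0]]
contact_force: [1.2, -0.2, -0.1]
gripper_width: 0.992
```

```bash
sed -i 's/round(-dy\/n,3)/float(round(-dy\/n,3))/' plan.py; python3 plan.py 560 295 260 154.8 85
```

```text
t 1.1 pos [ 351.4 -175.2  287. ] yaw 81.6 tilt 0.29 q [-27.  -4. 116.   0.  68. -19.] w 0.99 F [ 1.2 -0.2 -0.1] rows 12
D tool [495.5 137.7  28.7]
[[0, 0, -0.106], [41.0, 11.0, 2.0], 85.0],[[0, 0, -0.106], [40.0, 16.0, 2.0], 85.0],[[0, 0, -0.106], [38.0, 20.0, 2.0], 85.0],[[0, 0, -0.106], [36.0, 24.0, 2.0], 85.0],[[0, 0, -0.106], [33.0, 28.0, 2.0], 85.0],[[0, 0, -0.106], [30.0, 31.0, 2.0], 85.0],[[0, 0, -0.106], [26.0, 34.0, 2.0], 85.0],[[0, 0, -0.106], [23.0, 36.0, 2.0], 85.0],[[0, 0, -0.106], [19.0, 39.0, 2.0], 85.0],[[0, 0, -0.106], [14.0, 40.0, 2.0], 85.0],[[0, 0, -0.106], [10.0, 42.0, 2.0], 85.0],[[0, 0, -0.106], [6.0, 43.0, 2.0], 85.0],
```

Call:
send_rows([
  [[0,0,-0.106],[41,11,0],85],
  [[0,0,-0.106],[40,16,0],85],
  [[0,0,-0.106],[38,20,0],85],
  [[0,0,-0.106],[36,24,0],85],
  [[0,0,-0.106],[33,28,0],85],
  [[0,0,-0.106],[30,31,0],85],
  [[0,0,-0.106],[26,34,0],85],
  [[0,0,-0.106],[23,36,0],85],
  [[0,0,-0.106],[19,39,0],85],
  [[0,0,-0.106],[14,40,0],85],
])

```text
t: 2.1
tcp_pos: [519.8, 239.5, 288.5]
tool_rot: [[-0.82, 0.573, -0.0], [0.573, 0.82, 0.003], [0.002, 0.002, -1.0]]
contact_force: [0.3, -0.4, -0.2]
gripper_width: 0.993
```

```bash
python3 plan.py 560 295 240 154.8 85
```

```text
t 2.1 pos [519.8 239.5 288.5] yaw 145.1 tilt 0.14 q [ 25.  13.  97.   0.  70. -31.] w 0.99 F [ 0.3 -0.4 -0.2] rows 2
D tool [-1.3 68.4 48.6]
[[0, 0, -0.085], [-0.6, 34.2, 24.3], 85.0],[[0, 0, -0.085], [-3.5, 34.1, 24.3], 85.0],
```

Call:
send_rows([
  [[0,0,-0.06],[-1,25,18],85],
  [[0,0,-0.06],[-2,25,18],85],
  [[0,0,-0.05],[-3,18,10],85],
  [[0,0,0],[0,0,0],85],
  [[0,0,0],[0,0,0],85],
  [[0,0,0],[0,0,0],85],
  [[0,0,0],[0,0,0],85],
  [[0,0,0],[0,0,0],85],
  [[0,0,0],[0,0,0],85],
  [[0,0,0],[0,0,0],85],
])

```text
t: 3.1
tcp_pos: [561.3, 300.0, 241.3]
tool_rot: [[-0.91, 0.416, -0.0], [0.416, 0.91, 0.003], [0.001, 0.003, -1.0]]
contact_force: [-0.4, 0.3, -0.0]
gripper_width: 0.997
```

```bash
python3 plan.py 560 295.5 104 154.8 85; python3 - <<'E'
from h import *
p,d,m=cam("wrist"); P=cloud(m,d); z=P[...,2]; save("w1",p)
near=(np.abs(P[...,0]-560)<90)&(np.abs(P[...,1]-295)<90)&(d>0)
rect("bar",P[near&(z>108)&(z<126)]); rect("top",P[near&(abs(z-78)<5)])
E
```

```text
t 3.1 pos [561.3 300.  241.3] yaw 155.4 tilt 0.16 q [ 28.  21.  92.   0.  67. -38.] w 1.00 F [-0.4  0.3 -0. ] rows 4
D tool [ -0.9  -5.  137.3]
[[0, 0, 0.003], [-0.0, -1.0, 34.0], 85.0],[[0, 0, 0.003], [-0.0, -1.0, 34.0], 85.0],[[0, 0, 0.003], [-0.0, -1.0, 34.0], 85.0],[[0, 0, 0.003], [-0.0, -1.0, 34.0], 85.0],
bar 1056 c [559.5 294.1] size [12. 79.] yaw 154.6 z 121.3
top 8383 c [560.1 293.6] size [ 90.3 130.5] yaw 154.4 z 79.5
```

View pics/w1.png

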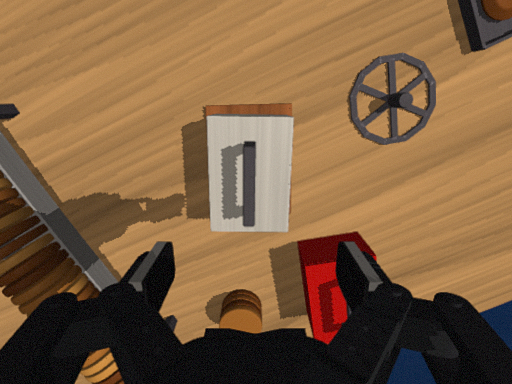

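The wrist view agrees with the top view: bar centre at pixel (250,185), standing on the board, with the red box and wheel clear of it. I'll descend and grip.

Call:
send_rows([
  [[0,0,0.005],[0,-3,20],85],
  [[0,0,0.005],[0,-2,20],85],
  [[0,0,0],[0,-1,20],70],
  [[0,0,0],[0,0,20],60],
  [[0,0,0],[0,0,20],60],
  [[0,0,0],[0,0,15],60],
  [[0,0,0],[0,0,10],60],
  [[0,0,0],[0,0,5],60],
  [[0,0,0],[0,0,0],60],
  [[0,0,0],[0,0,0],60],
])

```text
t: 4.15
tcp_pos: [561.3, 295.7, 109.9]
tool_rot: [[-0.905, 0.426, 0.006], [0.426, 0.905, 0.006], [-0.003, 0.008, -1.0]]
contact_force: [0.6, -0.4, -0.0]
gripper_width: 0.705
```

```bash
python3 plan.py 559.8 294.5 104 154.7 60
```

```text
t 4.2 pos [561.3 295.7 109.9] yaw 154.8 tilt 0.48 q [ 28.  29.  98.   0.  52. -37.] w 0.71 F [ 0.6 -0.4 -0. ] rows 1
D tool [ 0.9 -1.8  5.9]
[[0, 0, 0.002], [0.9, -1.7, 5.9], 60.0],
```

Call:
send_rows([
  [[0.008,0.003,0],[1,-2,6],60],
  [[0,0,0],[0,0,0],40],
  [[0,0,0],[0,0,0],5],
  [[0,0,0],[0,0,0],5],
  [[0,0,0],[0,0,0],5],
  [[0,0,0],[0,0,0],5],
  [[0,0,0],[0,0,0],5],
  [[0,0,0],[0,0,0],5],
  [[0,0,0],[0,0,0],5],
  [[0,0,0],[0,0,0],5],
], squeeze=50)

```text
t: 5.15
tcp_pos: [560.5, 294.4, 105.5]
tool_rot: [[-0.905, 0.426, 0.002], [0.426, 0.905, 0.001], [-0.002, 0.001, -1.0]]
contact_force: [-0.1, -1.1, -0.6]
gripper_width: 0.131
```

```bash
sed -i 's/print("D tool",(R.T@D).round(1))/v=R.T@np.array([0,0,-1]); print("D tool",(R.T@D).round(1),"level wx %.3f wy %.3f"%(-v[1],v[0]))/' plan.py; python3 plan.py 559.8 294.5 104 154.7 5
```

```text
t 5.2 pos [560.5 294.4 105.5] yaw 154.8 tilt 0.12 q [ 28.  29.  99.  -0.  52. -37.] w 0.13 F [-0.1 -1.1 -0.6] rows 1
D tool [ 0.7 -0.2  1.5] level wx 0.001 wy 0.002
[[0, 0, 0.002], [0.7, -0.2, 1.5], 5.0],
```

Call:
send_rows([
  [[0,0,0],[0,0,-4],5],
  [[0,0,0],[0,0,-8],5],
  [[0,0,0],[0,0,-12],5],
  [[0,0,0],[0,0,-14],5],
  [[0,0,0],[0,0,-14],5],
  [[0,0,0],[0,0,-14],5],
  [[0,0,0],[0,0,-14],5],
  [[0,0,0],[0,0,-12],5],
  [[0,0,0],[0,0,-8],5],
  [[0,0,0],[0,0,0],5],
])

```text
t: 6.15
tcp_pos: [560.4, 294.8, 216.2]
tool_rot: [[-0.905, 0.426, 0.004], [0.426, 0.905, 0.002], [-0.003, 0.003, -1.0]]
contact_force: [0.7, -0.1, -4.1]
gripper_width: 0.126
```

```bash
python3 plan.py 397 372 195 154.7 5
```

```text
t 6.2 pos [560.4 294.8 216.2] yaw 154.8 tilt 0.23 q [ 28.  22.  94.  -0.  64. -37.] w 0.13 F [ 0.7 -0.1 -4.1] rows 4
D tool [180.8   0.2  20.7] level wx 0.003 wy 0.003
[[0, 0, 0.0], [45.0, 0.0, 5.0], 5.0],[[0, 0, 0.0], [45.0, 0.0, 5.0], 5.0],[[0, 0, 0.0], [45.0, 0.0, 5.0], 5.0],[[0, 0, 0.0], [45.0, 0.0, 5.0], 5.0],
```

Call:
send_rows([
  [[0.003,0.003,0],[10,0,0],5],
  [[0,0,0],[20,0,0],5],
  [[0,0,0],[25,0,0],5],
  [[0,0,0],[30,0,0],5],
  [[0,0,0],[30,0,0],5],
  [[0,0,0],[30,0,0],5],
  [[0,0,0],[20,0,0],5],
  [[0,0,0],[15,0,5],5],
  [[0,0,0],[0,0,10],5],
  [[0,0,0],[0,0,10],5],
])

```text
t: 7.15
tcp_pos: [376.6, 374.2, 184.7]
tool_rot: [[-0.905, 0.424, -0.012], [0.424, 0.905, -0.005], [0.009, -0.01, -1.0]]
contact_force: [-0.2, -0.7, -3.5]
gripper_width: 0.13
```

```bash
python3 plan.py 397 372 98 154.7 5; python3 - <<'E'
from h import *
p,d,m=cam("top"); P=cloud(m,d); z=P[...,2]; save("top2",p)
near=(np.abs(P[...,0]-560)<90)&(np.abs(P[...,1]-295)<90)&(d>0)
rect("cake",P[near&(abs(z-53)<6)])
E
```

```text
t 7.2 pos [376.6 374.2 184.7] yaw 154.9 tilt 0.74 q [ 44.  16. 108.   0.  57. -21.] w 0.13 F [-0.2 -0.7 -3.5] rows 2
D tool [-20.2   7.5  86.5] level wx -0.010 wy -0.009
[[0, 0, 0.002], [-9.7, 3.3, 43.4], 5.0],[[0, 0, 0.002], [-9.7, 3.4, 43.4], 5.0],
cake 655 c [558.2 295.6] size [60.3 99.3] yaw 157.2 z 52.4
```

View pics/top2.png

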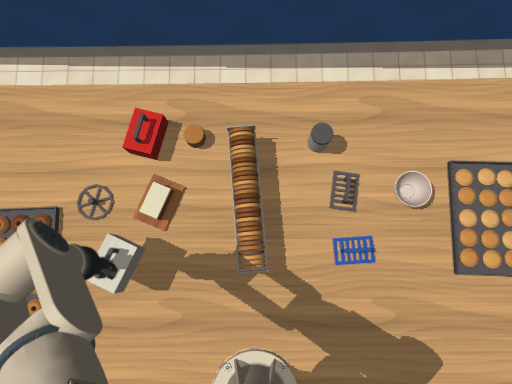

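Cake uncovered at pixel (156,201), with its board still in place. The cover hangs over free table at (117,262). I'll level it and lower it.

Call:
send_rows([
  [[-0.01,-0.009,0],[0,0,10],5],
  [[0,0,0],[-4,0,18],5],
  [[0,0,0],[0,0,18],5],
  [[0,0,0],[0,0,15],5],
  [[0,0,0],[0,0,10],5],
  [[0,0,0],[0,0,4],5],
  [[0,0,0],[0,0,0],5],
  [[0,0,0],[0,0,0],5],
  [[0,0,0],[0,0,0],5],
  [[0,0,0],[0,0,0],5],
])

```text
t: 8.2
tcp_pos: [381.8, 369.1, 102.9]
tool_rot: [[-0.903, 0.429, -0.002], [0.429, 0.903, -0.004], [0.001, -0.004, -1.0]]
contact_force: [-0.0, 0.4, -3.1]
gripper_width: 0.129
```

```bash
python3 plan.py 384 372 97.5 154.7 5
```

```text
t 8.2 pos [381.8 369.1 102.9] yaw 154.6 tilt 0.24 q [ 44.  22. 111.  -0.  47. -21.] w 0.13 F [-0.   0.4 -3.1] rows 1
D tool [-0.7  3.6  5.3] level wx -0.004 wy -0.001
[[0, 0, -0.002], [-0.7, 3.5, 5.4], 5.0],
```

Call:
send_rows([
  [[-0.004,-0.001,0],[0,0,2],5],
  [[0,0,0],[0,0,2],5],
  [[0,0,0],[0,0,1],5],
  [[0,0,0],[0,0,1],5],
  [[0,0,0],[0,0,0],5],
  [[0,0,0],[0,0,0],5],
  [[0,0,0],[0,0,0],5],
  [[0,0,0],[0,0,0],5],
  [[0,0,0],[0,0,0],5],
  [[0,0,0],[0,0,0],5],
])

```text
t: 9.2
tcp_pos: [382.3, 369.7, 97.6]
tool_rot: [[-0.903, 0.429, 0.002], [0.429, 0.903, 0.001], [-0.001, 0.002, -1.0]]
contact_force: [0.3, -0.2, -2.9]
gripper_width: 0.129
```

```bash
python3 plan.py 384 372 97.5 154.7 5
```

```text
t 9.2 pos [382.3 369.7  97.6] yaw 154.6 tilt 0.15 q [ 44.  23. 112.  -0.  46. -21.] w 0.13 F [ 0.3 -0.2 -2.9] rows 1
D tool [-0.6  2.8  0.1] level wx 0.002 wy 0.001
[[0, 0, -0.001], [-0.6, 2.8, 0.1], 5.0],
```

Call:
send_rows([
  [[0,0,0],[0,0,1],5],
  [[0,0,0],[0,0,0.5],5],
  [[0,0,0],[0,0,0.5],5],
  [[0,0,0],[0,0,0.5],5],
  [[0,0,0],[0,0,0],5],
  [[0,0,0],[0,0,0],5],
  [[0,0,0],[0,0,0],5],
  [[0,0,0],[0,0,0],5],
  [[0,0,0],[0,0,0],5],
  [[0,0,0],[0,0,0],5],
])

```text
t: 10.2
tcp_pos: [382.2, 369.5, 97.5]
tool_rot: [[-0.904, 0.429, 0.002], [0.429, 0.904, 0.001], [-0.001, 0.002, -1.0]]
contact_force: [-1.1, -2.3, 1.7]
gripper_width: 0.129
```

Table contact: the force has reversed. I'll open, then rise.

Call:
send_rows([
  [[0,0,0],[0,0,0],40],
  [[0,0,0],[0,0,0],60],
  [[0,0,0],[0,0,0],60],
  [[0,0,0],[0,0,0],60],
  [[0,0,0],[0,0,0],60],
  [[0,0,0],[0,0,0],60],
  [[0,0,0],[0,0,-10],60],
  [[0,0,0],[0,0,-25],60],
  [[0,0,0],[0,0,-40],60],
  [[0,0,0],[0,0,-40],60],
])

```text
t: 11.2
tcp_pos: [380.0, 367.6, 212.4]
tool_rot: [[-0.903, 0.429, -0.004], [0.429, 0.903, -0.005], [0.002, -0.006, -1.0]]
contact_force: [1.2, 1.5, -0.3]
gripper_width: 0.708
```

```bash
python3 plan.py 470 -20 300 160 60
```

```text
t 11.2 pos [380.  367.6 212.4] yaw 154.6 tilt 0.37 q [ 44.  14. 107.  -0.  60. -21.] w 0.71 F [ 1.2  1.5 -0.3] rows 9
D tool [-247.2 -312.1  -86.1] level wx -0.006 wy -0.002
[[0, 0, -0.01], [-27.0, -35.0, -10.0], 60.0],[[0, 0, -0.01], [-27.0, -35.0, -10.0], 60.0],[[0, 0, -0.01], [-27.0, -35.0, -10.0], 60.0],[[0, 0, -0.01], [-26.0, -35.0, -10.0], 60.0],[[0, 0, -0.01], [-26.0, -36.0, -10.0], 60.0],[[0, 0, -0.01], [-26.0, -36.0, -10.0], 60.0],[[0, 0, -0.01], [-25.0, -36.0, -10.0], 60.0],[[0, 0, -0.01], [-25.0, -37.0, -10.0], 60.0],[[0, 0, -0.01], [-25.0, -37.0, -10.0], 60.0],
```

Call:
send_rows([
  [[-0.006,-0.002,-0.01],[-20,-26,-10],60],
  [[0,0,-0.01],[-27,-35,-10],60],
  [[0,0,-0.01],[-27,-35,-10],60],
  [[0,0,-0.01],[-26,-35,-10],60],
  [[0,0,-0.01],[-26,-36,-10],60],
  [[0,0,-0.01],[-26,-36,-10],60],
  [[0,0,-0.01],[-25,-36,-10],60],
  [[0,0,-0.01],[-25,-37,-10],60],
  [[0,0,-0.01],[-25,-37,-5],60],
  [[0,0,-0.01],[-25,-37,0],60],
])

```text
t: 12.2
tcp_pos: [482.8, -61.4, 315.1]
tool_rot: [[-0.946, 0.324, 0.022], [0.324, 0.946, 0.01], [-0.017, 0.016, -1.0]]
contact_force: [2.0, -0.5, 0.1]
gripper_width: 0.7
```

```bash
python3 plan.py 588 -281 260 171.2 60; python3 - <<'E'
from h import *
p,d,m=cam("side"); save("side2",p)
E
```

```text
t 12.2 pos [482.8 -61.4 315.1] yaw 161.1 tilt 1.36 q [ -8.   3. 105.   1.  70. -79.] w 0.70 F [ 2.  -0.5  0.1] rows 6
D tool [-169.7 -174.6   55.2] level wx 0.016 wy 0.017
[[0, 0, -0.029], [-28.0, -29.0, 9.0], 60.0],[[0, 0, -0.029], [-28.0, -30.0, 9.0], 60.0],[[0, 0, -0.029], [-27.0, -31.0, 9.0], 60.0],[[0, 0, -0.029], [-26.0, -31.0, 9.0], 60.0],[[0, 0, -0.029], [-25.0, -32.0, 9.0], 60.0],[[0, 0, -0.029], [-24.0, -33.0, 9.0], 60.0],
```

View pics/side2.png

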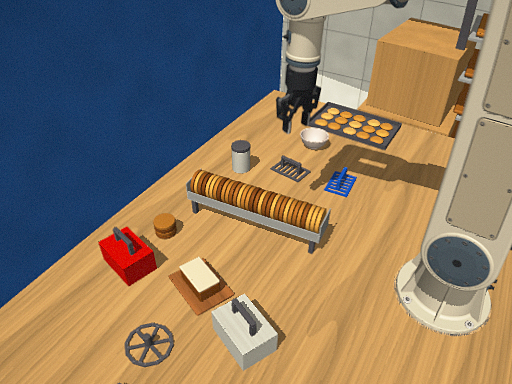

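The side view shows the cover standing flat at (245,330), clear of the board at (200,285). Next is the stencil.

Call:
send_rows([
  [[0.016,0.017,-0.03],[-28,-29,5],60],
  [[0,0,-0.03],[-28,-30,5],60],
  [[0,0,-0.03],[-27,-31,5],60],
  [[0,0,-0.03],[-25,-29,8],60],
  [[0,0,-0.03],[-22,-23,10],60],
  [[0,0,-0.02],[-10,-10,10],60],
  [[0,0,0],[0,0,0],60],
  [[0,0,0],[0,0,0],60],
  [[0,0,0],[0,0,0],60],
  [[0,0,0],[0,0,0],60],
])

```text
t: 13.25
tcp_pos: [580.6, -260.7, 279.4]
tool_rot: [[-0.987, 0.16, 0.007], [0.16, 0.987, -0.005], [-0.008, -0.004, -1.0]]
contact_force: [1.1, -0.4, -0.3]
gripper_width: 0.702
```

```bash
python3 - <<'E'
from h import *
p,d,m=cam("wrist"); P=cloud(m,d); z=P[...,2]; save("w2",p)
near=(np.abs(P[...,0]-588)<80)&(np.abs(P[...,1]+281)<70)&(d>0)
rect("bar",P[near&(z>34)&(z<54)]); rect("plate",P[near&(z>2.5)&(z<14)&(p.max(2)<110)])
E
python3 plan.py 588 -280.5 27 171.2 60;
```

```text
bar 549 c [ 587.2 -283.7] size [12.  79.6] yaw 170.7 z 47.3
plate 2398 c [ 586.8 -283.8] size [ 80.  119.2] yaw 170.8 z 5.6
t 13.3 pos [ 580.7 -260.7  279.5] yaw 170.8 tilt 0.51 q [ -24.   19.   90.   -0.   70. -105.] w 0.70 F [ 0.4  0.4 -0.4] rows 6
D tool [ -8.4 -17.3 252.6] level wx -0.004 wy 0.008
[[0, 0, -0.001], [-2.0, -3.0, 42.0], 60.0],[[0, 0, -0.001], [-2.0, -3.0, 42.0], 60.0],[[0, 0, -0.001], [-2.0, -3.0, 42.0], 60.0],[[0, 0, -0.001], [-2.0, -3.0, 42.0], 60.0],[[0, 0, -0.001], [-2.0, -3.0, 42.0], 60.0],[[0, 0, -0.001], [-2.0, -3.0, 42.0], 60.0],
```

View pics/w2.png

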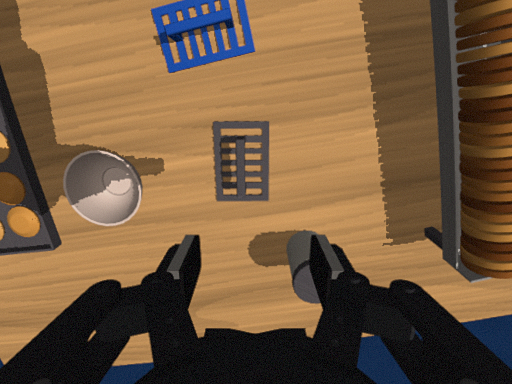

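Stencil handle at pixel (241,165), with the bowl and blue one clear of it. The two views differ by about 3.5 mm in y, so I'll use their mean. Descending.

Call:
send_rows([
  [[-0.004,0.008,0],[-2,-3,20],60],
  [[0,0,0],[-2,-3,35],60],
  [[0,0,0],[-2,-3,40],60],
  [[0,0,0],[-2,-3,40],60],
  [[0,0,0],[0,-3,35],60],
  [[0,0,0],[0,-3,25],60],
  [[0,0,0],[0,0,15],60],
  [[0,0,0],[0,0,5],60],
  [[0,0,0],[0,0,0],60],
  [[0,0,0],[0,0,0],60],
])

```text
t: 14.3
tcp_pos: [587.1, -277.6, 55.9]
tool_rot: [[-0.988, 0.157, 0.003], [0.157, 0.988, -0.001], [-0.003, -0.0, -1.0]]
contact_force: [-0.6, 0.2, -0.4]
gripper_width: 0.7
```

```bash
python3 plan.py 587.5 -282 30 170.9 60
```

```text
t 14.3 pos [ 587.1 -277.6   55.9] yaw 171.0 tilt 0.16 q [ -25.   34.   98.    0.   48. -106.] w 0.70 F [-0.6  0.2 -0.4] rows 1
D tool [-1.1 -4.3 25.9] level wx -0.000 wy 0.003
[[0, 0, 0.002], [-1.1, -4.3, 25.9], 60.0],
```

Call:
send_rows([
  [[0,0.003,0],[-1,-4,8],60],
  [[0,0,0],[0,0,9],60],
  [[0,0,0],[0,0,6],60],
  [[0,0,0],[0,0,2],40],
  [[0,0,0],[0,0,0],30],
  [[0,0,0],[0,0,0],5],
  [[0,0,0],[0,0,0],5],
  [[0,0,0],[0,0,0],5],
  [[0,0,0],[0,0,0],5],
  [[0,0,0],[0,0,0],5],
], squeeze=50)

```text
t: 15.3
tcp_pos: [590.1, -283.0, 32.9]
tool_rot: [[-0.988, 0.156, 0.006], [0.156, 0.988, -0.003], [-0.006, -0.002, -1.0]]
contact_force: [0.3, -1.2, 0.1]
gripper_width: 0.13
```

```bash
python3 plan.py 587.5 -282 300 170.9 5
```

```text
t 15.3 pos [ 590.1 -283.    32.9] yaw 171.0 tilt 0.36 q [ -26.   36.   98.   -0.   46. -107.] w 0.13 F [ 0.3 -1.2  0.1] rows 7
D tool [ 1.100e+00  1.000e-01 -2.671e+02] level wx -0.002 wy 0.006
[[0, 0, 0.0], [0.0, 0.0, -38.0], 5.0],[[0, 0, 0.0], [0.0, 0.0, -38.0], 5.0],[[0, 0, 0.0], [0.0, 0.0, -38.0], 5.0],[[0, 0, 0.0], [0.0, 0.0, -38.0], 5.0],[[0, 0, 0.0], [0.0, 0.0, -38.0], 5.0],[[0, 0, 0.0], [0.0, 0.0, -38.0], 5.0],[[0, 0, 0.0], [0.0, 0.0, -38.0], 5.0],
```

Call:
send_rows([
  [[0,0,0],[0,0,-5],5],
  [[0,0,0],[0,0,-12],5],
  [[0,0,0],[0,0,-25],5],
  [[0,0,0],[0,0,-35],5],
  [[0,0,0],[0,0,-40],5],
  [[0,0,0],[0,0,-40],5],
  [[0,0,0],[0,0,-40],5],
  [[0,0,0],[0,0,-35],5],
  [[0,0,0],[0,0,-25],5],
  [[0,0,0],[0,0,-10],5],
])

```text
t: 16.3
tcp_pos: [586.8, -281.4, 317.2]
tool_rot: [[-0.988, 0.156, 0.006], [0.156, 0.988, -0.003], [-0.007, -0.002, -1.0]]
contact_force: [0.2, -0.4, -0.8]
gripper_width: 0.126
```

```bash
python3 plan.py 540 -20 305 163 5; python3 plan.py 558 294.5 290 155.2 5|head -2; python3 - <<'E'
from h import *
p,d,m=cam("wrist"); save("w3",p)
E
```

```text
t 16.3 pos [ 586.8 -281.4  317.2] yaw 171.0 tilt 0.40 q [ -26.   19.   85.   -0.   75. -107.] w 0.13 F [ 0.2 -0.4 -0.8] rows 6
D tool [ 87.2 250.9  11. ] level wx -0.002 wy 0.007
[[0, 0, 0.023], [15.0, 42.0, 2.0], 5.0],[[0, 0, 0.023], [15.0, 41.0, 2.0], 5.0],[[0, 0, 0.023], [16.0, 41.0, 2.0], 5.0],[[0, 0, 0.023], [17.0, 41.0, 2.0], 5.0],[[0, 0, 0.023], [18.0, 40.0, 2.0], 5.0],[[0, 0, 0.023], [19.0, 40.0, 2.0], 5.0],
t 16.3 pos [ 586.8 -281.4  317.2] yaw 171.0 tilt 0.40 q [ -26.   19.   85.   -0.   75. -107.] w 0.13 F [ 0.2 -0.4 -0.8] rows 14
D tool [118.7 564.3  25.1] level wx -0.002 wy 0.007
```

View pics/w3.png

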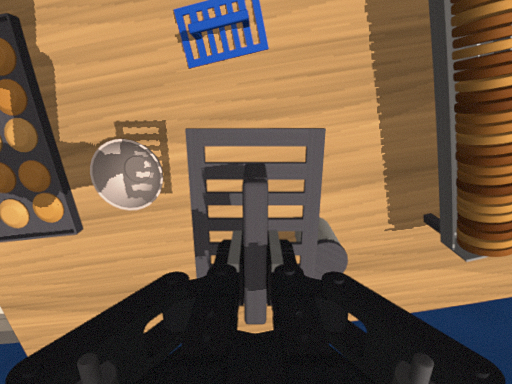

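Stencil held level and square in the jaws: its bar is at (256,240) and its plate is symmetric about it. Carrying it over the rack at about 280 mm.

Call:
send_rows([
  [[-0.002,0.007,0.02],[4,15,0],5],
  [[0,0,0.02],[8,28,0],5],
  [[0,0,0.02],[8,38,0],5],
  [[0,0,0.02],[9,40,0],5],
  [[0,0,0.02],[10,40,0],5],
  [[0,0,0.02],[11,40,0],5],
  [[0,0,0.02],[12,40,0],5],
  [[0,0,0.02],[12,40,0],5],
  [[0,0,0.02],[12,40,0],5],
  [[0,0,0.02],[12,40,0],5],
])

```text
t: 17.35
tcp_pos: [578.7, 100.8, 305.5]
tool_rot: [[-0.931, 0.365, -0.015], [0.365, 0.931, -0.001], [0.014, -0.006, -1.0]]
contact_force: [0.5, 0.4, -0.4]
gripper_width: 0.126
```

```bash
python3 plan.py 558.5 294.5 260 155.2 5
```

```text
t 17.4 pos [578.7 100.8 305.5] yaw 158.6 tilt 0.86 q [ 10.  14.  93.   0.  73. -59.] w 0.13 F [ 0.5  0.4 -0.4] rows 5
D tool [ 88.8 173.3  45.6] level wx -0.006 wy -0.014
[[0, 0, 0.012], [18.0, 35.0, 9.0], 5.0],[[0, 0, 0.012], [18.0, 34.0, 9.0], 5.0],[[0, 0, 0.012], [19.0, 34.0, 9.0], 5.0],[[0, 0, 0.012], [19.0, 34.0, 9.0], 5.0],[[0, 0, 0.012], [20.0, 34.0, 9.0], 5.0],
```

Call:
send_rows([
  [[-0.006,-0.014,0.012],[-2,30,0],5],
  [[0,0,0.012],[-2,32,0],5],
  [[0,0,0.012],[-2,32,0],5],
  [[0,0,0.01],[-2,30,0],5],
  [[0,0,0.01],[-2,24,0],5],
  [[0,0,0],[0,10,0],5],
  [[0,0,0],[0,0,0],5],
  [[0,0,0],[0,0,0],5],
  [[0,0,0],[0,0,0],5],
  [[0,0,0],[0,0,0],5],
])

```text
t: 18.35
tcp_pos: [643.3, 250.6, 291.9]
tool_rot: [[-0.91, 0.413, -0.017], [0.414, 0.91, -0.006], [0.013, -0.013, -1.0]]
contact_force: [0.5, -0.4, -0.9]
gripper_width: 0.127
```

```bash
python3 - <<'E'
from h import *
s=telemetry.sense(); p,d,m=cam("wrist"); P=cloud(m,d); z=P[...,2]; save("w4",p)
near=(np.abs(P[...,0]-560)<90)&(np.abs(P[...,1]-295)<90)&(d>0)
rect("cake(w)",P[near&(abs(z-54)<5)&(P[...,0]<620)]); 
rect("board(w)",P[near&(z>5)&(z<14)])
# stencil plate relative to tool: points 18..45 mm below TCP
R=s["tool_rot"];Q=(P-s["tcp_pos"])@R
k=(d>0)&(Q[...,2]>15)&(Q[...,2]<45)&(abs(Q[...,0])<90)&(abs(Q[...,1])<60); q=Q[k]
print("plate rel tool n",len(q),"min/max",np.percentile(q,[.5,99.5],axis=0).round(1),"z med",np.median(q[:,2]).round(1))
A=np.c_[q[:,:2],np.ones(len(q))]; print("tilt fit",np.linalg.lstsq(A,q[:,2],rcond=None)[0].round(3))
E
python3 plan.py 558.5 294.5 150 155.2 5
```

```text
cake(w) 3787 c [556.3 295.2] size [59.9 96.4] yaw 155.7 z 54.4
board(w) 3479 c [546.7 299.4] size [109.8 125.5] yaw 156.8 z 9.4
plate rel tool n 10527 min/max [[-33.9 -39.5  22. ]
 [ 62.6  39.8  31. ]] z med 27.1
tilt fit [-7.000e-03 -1.000e-03  2.733e+01]
t 18.4 pos [643.3 250.5 292. ] yaw 155.6 tilt 1.05 q [ 21.  24.  81.   0.  76. -44.] w 0.13 F [ 0.2 -0.5 -0.4] rows 4
D tool [ 93.6   6.8 143.2] level wx -0.013 wy -0.013
[[0, 0, 0.002], [24.0, 1.0, 36.0], 5.0],[[0, 0, 0.002], [24.0, 1.0, 36.0], 5.0],[[0, 0, 0.002], [24.0, 1.0, 36.0], 5.0],[[0, 0, 0.002], [24.0, 1.0, 36.0], 5.0],
```

View pics/w4.png

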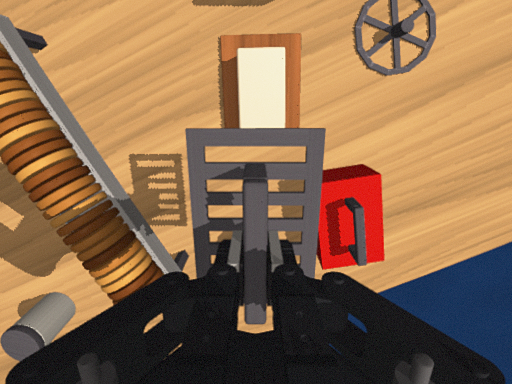

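The wrist view shows the glaze at (261,88). The plate centre is about 2.6 mm along tool +x from the TCP, and its underside is about 32.5 mm below. TCP target is (560.4, 293.9, 96.5) at yaw 156.

Call:
send_rows([
  [[-0.013,-0.013,0],[10,1,10],5],
  [[0,0,-0.002],[18,1,18],5],
  [[0,0,-0.002],[20,1,22],5],
  [[0,0,-0.002],[18,1,22],5],
  [[0,0,-0.002],[12,1,20],5],
  [[0,0,0],[6,0,15],5],
  [[0,0,0],[0,0,10],5],
  [[0,0,0],[0,0,0],5],
  [[0,0,0],[0,0,0],5],
  [[0,0,0],[0,0,0],5],
])

```text
t: 19.4
tcp_pos: [569.5, 285.8, 176.9]
tool_rot: [[-0.911, 0.412, 0.01], [0.412, 0.911, 0.003], [-0.008, 0.007, -1.0]]
contact_force: [-0.2, 0.7, -0.5]
gripper_width: 0.127
```

```bash
python3 plan.py 560.4 293.9 120 156 5
```

```text
t 19.4 pos [569.5 285.8 176.9] yaw 155.7 tilt 0.59 q [ 27.  25.  96.  -0.  59. -39.] w 0.13 F [-0.2  0.7 -0.5] rows 2
D tool [12.   3.3 56.8] level wx 0.007 wy 0.008
[[0, 0, -0.003], [5.8, 1.8, 28.4], 5.0],[[0, 0, -0.003], [5.8, 1.9, 28.4], 5.0],
```

Call:
send_rows([
  [[0.007,0.008,-0.002],[5,2,10],5],
  [[0,0,0],[4,1,15],5],
  [[0,0,0],[2,0,15],5],
  [[0,0,0],[0,0,10],5],
  [[0,0,0],[0,0,5],5],
  [[0,0,0],[0,0,0],5],
  [[0,0,0],[0,0,0],5],
  [[0,0,0],[0,0,0],5],
  [[0,0,0],[0,0,0],5],
  [[0,0,0],[0,0,0],5],
])

```text
t: 20.4
tcp_pos: [562.1, 294.3, 119.4]
tool_rot: [[-0.912, 0.411, 0.002], [0.411, 0.912, 0.002], [-0.002, 0.002, -1.0]]
contact_force: [-0.4, -0.1, -0.9]
gripper_width: 0.13
```

```bash
python3 plan.py 560.4 293.9 97 156 5
```

```text
t 20.4 pos [562.1 294.3 119.4] yaw 155.7 tilt 0.16 q [ 27.  28.  98.   0.  54. -38.] w 0.13 F [-0.4 -0.1 -0.9] rows 1
D tool [ 1.4 -1.2 22.4] level wx 0.002 wy 0.002
[[0, 0, -0.005], [1.4, -1.1, 22.4], 5.0],
```

Call:
send_rows([
  [[0.002,0.002,-0.004],[1,-1,5],5],
  [[0,0,0],[0,0,6],5],
  [[0,0,0],[0,0,5],5],
  [[0,0,0],[0,0,3],5],
  [[0,0,0],[0,0,1],5],
  [[0,0,0],[0,0,0],5],
  [[0,0,0],[0,0,0],5],
  [[0,0,0],[0,0,0],5],
  [[0,0,0],[0,0,0],5],
  [[0,0,0],[0,0,0],5],
])

```text
t: 21.4
tcp_pos: [561.1, 293.9, 98.2]
tool_rot: [[-0.913, 0.407, 0.0], [0.407, 0.913, 0.001], [0.0, 0.001, -1.0]]
contact_force: [-0.7, -0.3, -1.0]
gripper_width: 0.131
```

```bash
python3 plan.py 560.4 293.9 97 156 5; python3 - <<'E'
from h import *
for n in("wrist","top","side"):
    p,d,m=cam(n); P=cloud(m,d); z=P[...,2]
    if n!="side": save("f_"+n,p if n=="wrist" else cv2.resize(p[130:280,60:260],(800,600)))
    k=(d>0)&(np.abs(P[...,0]-560)<95)&(np.abs(P[...,1]-295)<95)&(p.max(2)<110)&(z>58)&(z<78)
    rect("plate "+n,P[k])
    k=(d>0)&(np.abs(P[...,0]-560)<95)&(np.abs(P[...,1]-295)<95)&(z>3)&(z<14); rect("board "+n,P[k])
    k=(d>0)&(np.abs(P[...,0]-382)<80)&(np.abs(P[...,1]-370)<80)&(abs(z-70)<7); 
    if k.sum()>50: rect("cover "+n,P[k])
E
```

```text
t 21.4 pos [561.1 293.9  98.2] yaw 156.0 tilt 0.05 q [ 27.  30.  99.   0.  51. -39.] w 0.13 F [-0.7 -0.3 -1. ] rows 1
D tool [ 0.6 -0.3  1.2] level wx 0.001 wy -0.000
[[0, 0, -0.0], [0.6, -0.3, 1.2], 5.0],
plate wrist 10146 c [558.6 295. ] size [ 79.9 120.2] yaw 156.1 z 71.1
board wrist 4431 c [556.2 295. ] size [181.1 188.5] yaw 90.4 z 9.4
cover wrist 239 c [445.  350.5] size [ 1.5 70.5] yaw 64.7 z 64.8
plate top 317 c [558.4 295.2] size [ 79.1 118.4] yaw 157.3 z 68.8
board top 594 c [561.3 275.1] size [149.  182.9] yaw 179.5 z 7.0
plate side 613 c [558.4 295.3] size [ 80.2 121.7] yaw 156.0 z 70.2
board side 1115 c [559.9 295.4] size [188.6 189.3] yaw 0.4 z 8.4
cover side 1923 c [382.4 369.8] size [ 92.6 132.7] yaw 154.8 z 70.6
```

View pics/f_wrist.png

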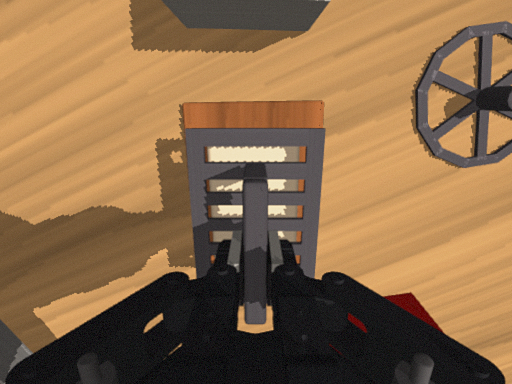

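All three views put the plate at (558.5, 295.1), yaw 156, with its top about 70 mm up, so it is about 12 mm clear of the glaze. I'll trim 2 mm down, settle and check.

Call:
send_rows([
  [[0,0,0],[0,0,2],5],
  [[0,0,0],[0,0,0],5],
  [[0,0,0],[0,0,0],5],
  [[0,0,0],[0,0,0],5],
  [[0,0,0],[0,0,0],5],
  [[0,0,0],[0,0,0],5],
  [[0,0,0],[0,0,0],5],
  [[0,0,0],[0,0,0],5],
  [[0,0,0],[0,0,0],5],
  [[0,0,0],[0,0,0],5],
])

```text
t: 22.55
tcp_pos: [561.0, 293.9, 96.0]
tool_rot: [[-0.913, 0.407, 0.0], [0.407, 0.913, 0.001], [0.0, 0.001, -1.0]]
contact_force: [-0.1, 0.3, -0.6]
gripper_width: 0.127
```

```bash
python3 plan.py 560.4 293.9 97 156 5|head -2; python3 - <<'E'
from h import *
p,d,m=cam("side"); P=cloud(m,d); z=P[...,2]
k=(d>0)&(np.abs(P[...,0]-560)<95)&(np.abs(P[...,1]-295)<95)&(p.max(2)<110)&(z>55)&(z<78)
rect("plate",P[k])
print(bot.hand_in())
E
```

```text
t 22.6 pos [561.  293.9  96. ] yaw 156.0 tilt 0.05 q [ 27.  30.  99.   0.  51. -39.] w 0.13 F [-0.1  0.3 -0.6] rows 1
D tool [ 0.6 -0.3 -1. ] level wx 0.001 wy -0.000
plate 611 c [559.3 295.2] size [ 79.3 120.6] yaw 156.1 z 68.1
the job is handed in; nothing more can be done
None
```

I moved the cover onto the table beside the cake board and let go. I then carried the oblong stencil over the rack with its underside about 270–280 mm up, and handed in at 22.6 s while still holding it above the cake. The hand-in reports no verdict.

Last checks:
- **Stencil:** its centre measured (559.3, 295.2) against the cake's (558, 295), so about 1–2 mm off. Yaw was 156.1°, and the cake's read 155.7–157.2°.
- **Height and level:** the underside is about 11 mm above the glaze, and the tool tilt is 0.05°. The jaws read 0.127 open, about the bar's thickness.
- **Cover:** its top measured 70.6 mm above the table, so it is standing flat, about 190 mm from the cake.

- **Disagreements:** the views differed by up to 3.5 mm on the stencil handle and about 2 mm on the cake. My final board fits picked up stray depth points and were no use, so the board's position was last checked by eye after uncovering.
- **Not checked:** I did not re-measure the other objects at the end, but no collision showed in the force readings.

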